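# Zero a click-stop valve, open it three clicks and lock it

## Task

Set the click-stop flow valve on the bench: turn its dial clockwise until it comes up firmly, but not hard, against its closed stop, then open it anticlockwise exactly three clicks from its closed click position. Leave it resting in that click, then swing the locking lever all the way over to the locked side. Do not disturb the loose parts round the valve.

Things in the scene. Friction and masses are not known exactly. Their poses are not given: they have to be found in the camera images.
- valve: the valve, fixed to the bench: aluminium plate 100 (x) x 190 (y) x 12 mm with a round body 76 mm across, top 50 mm above the bench; capped ports on its +x and +y sides (to 66 mm from the dial's axis, under 43 mm high); locking lever on the -y half. Origin: centre of the plate's underside, z up. Dial's vertical axis at (0, 45 mm), lever's vertical pivot at (15, -55 mm)
- dial_axis (a point): point on the dial's axis 78 mm above the bench, the height to grip: the dial's grip is a knurled black cylinder 36 mm across, from 58 to 98 mm above the bench, free all round; below it a skirt 56 mm across from 51 to 58 mm. Axes as the valve's
- pointer (a point): outer end of the white pointer line on the dial's skirt, 26 mm from the dial's axis, 56 mm high; it turns with the dial. In the closed click position it points along the valve's -x (the long scale mark); marks every 25.7 degrees anticlockwise from there are the clicks
- dial_turn (a joint): angle of the dial, rad, 0 in the closed (last) click position, growing as it opens, anticlockwise seen from above. 14 clicks a turn, one every 0.449 rad (25.7 degrees): three clicks open is 1.346. It starts one to five clicks open. A spring plunger pulls it into the nearest click when released; passing a click takes 0.05 to 0.09 N m. Opens to at most 2.85
- dial: the dial, turning part of the valve; origin on its axis at bench height, z up; its pointer lies along its own -x. A lug under it, inside the valve, meets the closed stop
- closed_stop: the closed stop hidden in the valve; origin on the dial's axis at bench height. Met at an unknown point with the dial at 0 to -0.2 rad, before any further click; it is stiff, about 7 N m per rad. Firm is 0.2 to 0.3 N m on the dial; 4 N on the stop, 32 mm off the axis (0.13 N m), is just enough; over 12.5 N (0.4 N m) damages it. Let go, the dial springs back to the closed click, count zero
- lever_pivot (a point): the locking lever's vertical pivot, 42 mm above the bench, on the upper face of its arm. Axes as the valve's
- lever_post (a point): grip point in the lever's upright steel post: 12 mm across, from 42 to 75 mm above the bench, this point at 66 mm, 50 mm from the pivot at the end of the lever's flat arm (13 mm wide, its top at 42 mm). A second, bare arm of the lever stands 64 degrees clockwise of it, 52 mm long, same height
- lock_lever (a joint): angle of the locking lever, rad: 0 unlocked, 0.9 fully locked against its stop, growing clockwise seen from above (the post swings from the -y side towards the dial's side, keeping to the -x side of the pivot). Starts at 0 to 0.15; stays where it is left; about 1 to 2 N at the post moves it
- bearing: loose ball bearing 52 mm across, 15 mm high, lying on the bench before the valve; origin: centre of its underside; must stay where it is
- bright_roller: loose bright steel roller 33 mm across, 38 mm high, standing behind the valve; origin: centre of its underside; must stay
- brass_bush: loose flanged brass bush 41 mm across, 35 mm high, standing beside the lever end of the valve; origin: centre of its underside; must stay

How it is judged:
By the outcome, as a careful person would: the job done as asked, in the order asked, and still so for the second after the job is handed in, with the robot touching nothing.
It also fails if it takes over 72 s, if anything falls off the work surface, if the arm or the gripper's body presses on something with over 40 N, if the wrist force passes 120 N, or if a joint passes its speed limit or range.

## Robot

A 6-joint arm with a two-finger parallel gripper is mounted at the origin on a cart in front of the work surface, level with it; the furniture and walls round the work are solid. World frame = base frame: x ahead of the robot, y to its left, z up, the work surface at z = 0. Lengths are in m, angles in rad, forces in N, time in s.
With the tool pointing down it reaches from about 0.325 to 0.775 m from the base axis. Payload 5.5 kg.
Tool frame: the origin (TCP) lies at the very end of the fingers, on their centre line; the grasp point (between the pads) lies ctrl.pinch_z behind it (ctrl.pinch_z is the distance from the TCP to the grasp point, in m); z points along the fingers, x is the direction in which the jaws open and shut, and the axes are right-handed (so a half turn about z gives the same grasp; the last joint's range is limited). The gripper opens to 88 mm and grips with 3 to 60 N. Pads are 20 mm wide; open, the fingers measure 115 mm over their backs; the gripper's body (75 mm by 178 mm) begins 61 mm behind the grasp point.
Start: joints at [-0.057, 0.091, 1.231, -0, 1.82, -0.057], TCP at [0.6, -0, 0.195] pointing down, gripper open.
Joint ranges: [-2.87, 2.87], [-0.86, 2.18], [0.17, 2.46], [-1.51, 4.65], [0.06, 2.69], [-2.65, 2.65]. Speed limits (rad/s): [2.57, 2.57, 3.01, 3.14, 3.14, 3.14].

## Interface

Orientations are given as a rotation vector (axis times angle).
In Python, from cell import ctrl gives the robot as it stands.
- The arm moves only by the tool move_arm, never from a script. Its arguments are lists of equal length, an entry for each row: "slide": the shift along the tool's x, y, z in units of 0.15 m (1.0 is 0.15 m), a list of three; "turn": the turn, a rotation vector about the tool's x, y, z in units of 180 degrees (1.0 is 180 degrees), a list of three; "jaw": the opening, from 0 (shut) to 1 (fully open). A call has 1 to 12 rows; each row shifts and turns the commanded pose from where the row before left it, along the tool's axes as they then stand; what a row does not reach is not made up. A row lasts 1/12 s, in which the tool goes at most 41.7 mm and 7.16 degrees, less where a joint would pass 70% of its speed; a pose out of reach is approached as far as the arm can. A call with a number of a shift or a turn outside -1 to 1 is refused whole. A call with a gripper value outside its range is refused whole. The fingers move at their own pace and stop on an object; "squeeze" is the grip in N (left out, the last holds). Time passes only in rows, so rows that do not move let the fingers close. It gives the time, the measured TCP pose, the force and the opening at its end, in the units of the state.
- ctrl.state(): the state, without advancing time (a new reading comes with each control period).
- ctrl.capture(name): name is "scene" or "side" or "wrist"; returns a dict with "color" (384x512x3 uint8, red, green, blue), "mtx" (3x3 intrinsics, pixels), "cam_to_world" (4x4, takes a point from camera to world coordinates). Camera axes: x right, y down, z forward; pixel columns grow to the right and rows downward; lengths in m; the calibration is good to about 2 mm. A picture is of the moment at which its call begins. There is no depth.
- ctrl.close_job(): hands the job in, once; it reports no verdict.
The state is a dict: "t": time; "joint_positions": joint angles; "dq": joint speeds; "tau": joint torques, N m; "eef_pos": TCP position; "eef_rot": TCP orientation; "wrist_force": force on the tool from outside, world axes, zero at the start; "moment": the same for the moment, N m; "gripper_width": finger opening in m.
Only numpy, scipy, OpenCV 4.12 (cv2) and the standard library are available. Lean on these libraries where they do the work, as an engineer would, in place of code of your own. Each camera call takes 0.05 s, during which the arm holds its last target. There are 200 camera calls.

## Working session

There is one attempt and no reset: what is moved stays moved. The work goes in short steps, Python scripts to look and compute and a tool call to move; the robot and the scene stay as the last step left them, time stands still between calls to the robot, and variables do not carry over. Pictures are saved under pics/ and viewed, about 8 in all and at most 12, crops included, and the job is handed in when it is done.

Besides the shell and the picture viewer there is one more tool, called after ">>>" as name(argument=value, ...) on one line, values as JSON. move_arm: Moves the arm, as the interface text tells. Its arguments: {"type":"object","properties":{"slide":{"type":"array"},"turn":{"type":"array"},"jaw":{"type":"array"},"squeeze":{"type":"number"}},"required":["slide","turn","jaw"]}

```bash
mkdir -p pics; cat > h.py <<'E'
import numpy as np, cv2
from cell import ctrl
def cap(n,f):
    c=ctrl.capture(n); cv2.imwrite('pics/'+f,c['color'][...,::-1]); np.savez('pics/'+f+'.npz',**{k:c[k] for k in('color','mtx','cam_to_world')}); return c
def ray(c,u,v):
    d=np.linalg.inv(c['mtx'])@[u,v,1]; T=c['cam_to_world']; return T[:3,3],T[:3,:3]@d
def plane(c,u,v,z):
    o,d=ray(c,u,v); return o+d*(z-o[2])/d[2]
def proj(c,p):
    T=c['cam_to_world']; q=c['mtx']@(T[:3,:3].T@(np.asarray(p)-T[:3,3])); return q[:2]/q[2]
E
python3 - <<'E'
from h import *
a=cap('scene','s1.png');b=cap('side','d1.png');w=cap('wrist','w1.png')
for c in(a,b,w):print(np.round(c['cam_to_world'],3),c['mtx'][0])
cv2.imwrite('pics/all1.png',cv2.resize(np.hstack([a['color'],b['color']])[...,::-1],(800,300)))
print(ctrl.state(),ctrl.pinch_z)
E
```

```text
[[ 0.874 -0.273  0.402  0.218]
 [-0.486 -0.476  0.733 -0.563]
 [-0.009 -0.836 -0.549  0.545]
 [ 0.     0.     0.     1.   ]] [391.46607847   0.         252.06214451]
[[-0.873 -0.25   0.419  0.188]
 [-0.488  0.457 -0.744  0.723]
 [-0.005 -0.853 -0.521  0.553]
 [ 0.     0.     0.     1.   ]] [434.02144516   0.         262.55333572]
[[ 1.     0.    -0.     0.599]
 [ 0.    -0.969 -0.247  0.068]
 [-0.001  0.247 -0.969  0.383]
 [ 0.     0.     0.     1.   ]] [326.13257135   0.         255.89201566]
{'t': 0.15, 'joint_positions': array([-5.67118791e-02,  9.16815483e-02,  1.23161018e+00, -2.16638958e-06,
        1.81979392e+00, -5.66945254e-02]), 'dq': array([ 0.00035222, -0.002132  , -0.00378385,  0.00040851,  0.00032334,
        0.00251638]), 'tau': array([ 1.35033202e-03, -4.47044814e+01, -4.06907630e+01,  6.99103042e-02,
        2.74600578e-02, -1.16549641e-04]), 'eef_pos': array([5.99733761e-01, 5.41697819e-06, 1.93868751e-01]), 'eef_rot': array([-3.14150926e+00,  2.80945644e-05,  2.34155977e-03]), 'wrist_force': array([0.02282769, 0.84953377, 0.05330535]), 'moment': array([-0.0011978 , -0.00569064, -0.01706569]), 'gripper_width': 0.08793206877576565} 0.0187
```

View pics/s1.png

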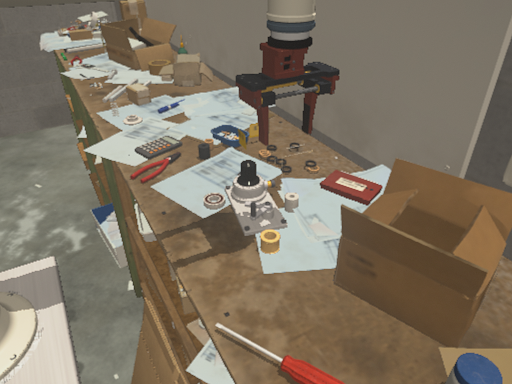

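View pics/w1.png

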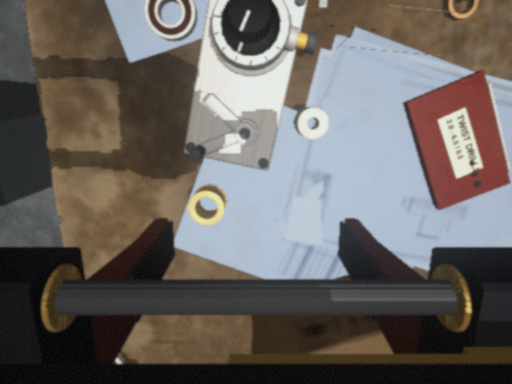

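The scene view shows the valve at about (250,195), with the bearing at (214,200) on its left, the roller at (291,201) behind it and the bush at (270,241) at the lever end. The wrist view has the dial top at about (250,22), the lever pivot at (245,132) and the post near (200,150). I'll shift the camera over the valve for a closer look.

>>> move_arm(slide=[[0, -0.22, 0], [0, -0.22, 0], [0, -0.11, 0], [0, 0, 0], [0, 0, 0]], turn=[[0, 0, 0], [0, 0, 0], [0, 0, 0], [0, 0, 0], [0, 0, 0]], jaw=[1, 1, 1, 1, 1])

```text
t: 0.57
eef_pos: [0.5998, 0.0831, 0.1943]
eef_rot: [3.141, 0.003, -0.001]
wrist_force: [-0.4, 0.6, -0.2]
gripper_width: 0.0876
```

```bash
python3 - <<'E'
from h import *
w=cap('wrist','w2.png')
cv2.imwrite('pics/w2c.png',cv2.resize(w['color'][0:270,120:390][...,::-1],(810//1-30,780),interpolation=cv2.INTER_CUBIC)[:600] if 0 else cv2.resize(w['color'][0:260,110:410][...,::-1],(690,598),interpolation=cv2.INTER_CUBIC))
E
```

```text
(no output)
```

View pics/w2c.png

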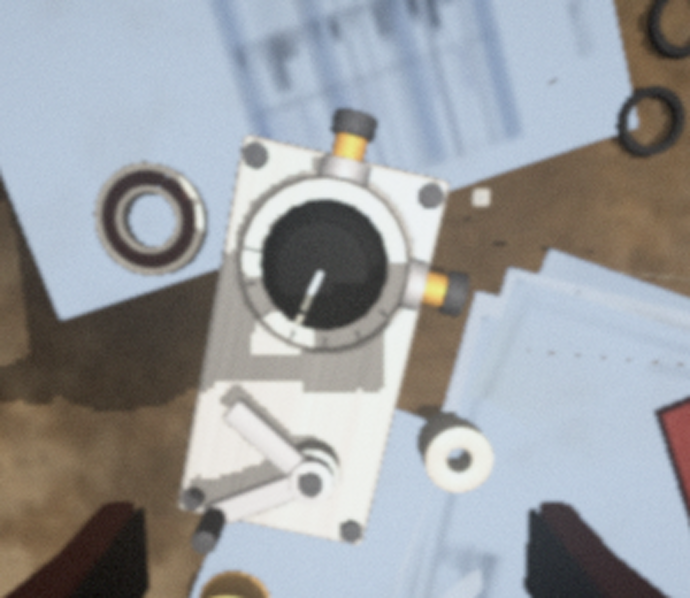

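The crop shows the plate corners at about (243,136), (449,188), (360,543) and (180,507). The dial top is near (325,262) with the pointer end at (292,340), the lever pivot is at (310,480) and the post top at (203,545).

```bash
python3 - <<'E'
from h import *
w=dict(np.load('pics/w2.png.npz'))
P=lambda x,y,z:plane(w,110+x/2.3,y/2.3,z)[:2]
C=np.array([P(243,136,.012),P(449,188,.012),P(360,543,.012),P(180,507,.012)])
M=np.array([[-50,95],[50,95],[50,-95],[-50,-95]])/1000
c=C.mean(0);H=(M.T@(C-c));a=np.arctan2(H[0,1]-H[1,0],H[0,0]+H[1,1])
R=np.array([[np.cos(a),-np.sin(a)],[np.sin(a),np.cos(a)]])
print('c',c,'yaw',np.degrees(a),'resid mm',((C-c)-M@R.T)*1e3)
# knob circle fits: skirt/knob by hough in full image
g=cv2.GaussianBlur(cv2.cvtColor(w['color'],cv2.COLOR_RGB2GRAY),(5,5),0)
m=(g<70).astype(np.uint8); n,l,s,ce=cv2.connectedComponentsWithStats(m)
i=l[108,255]; print(s[i],ce[i])
d=c+R@[0,.045];print('dial from plate',d,'pivot',c+R@[.015,-.055],'pivot seen',P(310,483,.045))
print('dialtop seen',P(325,260,.098))
p=P(292,340,.056);e=R.T@(p-d);print('pointer',p,e,'angle',np.degrees(np.arctan2(-e[1],-e[0])))
t=P(203,542,.075);q=c+R@[.015,-.055];e=R.T@(t-q);print('post',t,e,np.linalg.norm(e),np.degrees(np.arctan2(e[1],e[0])))
for nm,z in(('dial',.098),('dial58',.058)):print(nm,(proj(w,[*d,z])-[110,0])*2.3)
print(P(150,222,.015),P(456,459,.038),P(235,600,.035))
E
```

```text
c [0.58502898 0.09961532] yaw -12.318634296563502 resid mm [[-0.05013266 -1.91217534]
 [-1.36166543 -3.29812573]
 [-0.94133021  3.28045698]
 [ 2.3531283   1.92984409]]
[ 225   89   52   53 1940] [250.74896907 113.94226804]
dial from plate [0.59462965 0.14357925] pivot [0.58794947 0.0426814 ] pivot seen [0.58752093 0.04324824]
dialtop seen [0.59545957 0.14676713]
pointer [0.58046845 0.11209652] [-0.00711837 -0.03377914] angle 78.10001453126083
post [0.54131296 0.02555003] [-0.04190782 -0.02668675] 0.049683478735877244 -147.51115642477745
dial [322.77756401 268.81590968]
dial58 [324.2953946  266.12647238]
[0.51174847 0.16267897] [0.65725561 0.05318613] [ 0.5487279  -0.02223599]
```

```bash
python3 - <<'E'
from h import *
w=dict(np.load('pics/w2.png.npz'))
d=plane(w,251,115.3,.057);print('dial',d)
P=lambda x,y,z:plane(w,110+x/2.3,y/2.3,z)
a=np.radians(-12.3);R=np.array([[np.cos(a),-np.sin(a)],[np.sin(a),np.cos(a)]])
p=P(303,316,.056);e=R.T@(p-d)[:2];print(e,np.hypot(*e),np.degrees(np.arctan2(-e[1],-e[0])))
ims=[]
for n in('scene','side'):
    c=cap(n,n+'2.png');im=c['color'][...,::-1].copy()
    u=proj(c,[*d[:2],.098])
    x,y=int(u[0])-45,int(u[1])-20
    k=cv2.resize(im[y:y+90,x:x+100],(400,360),interpolation=cv2.INTER_CUBIC)
    for z in(.058,.098):
        for t in np.radians(np.arange(0,360,30)):
            q=proj(c,[d[0]+.018*np.cos(t),d[1]+.018*np.sin(t),z]);cv2.circle(k,tuple(int(v) for v in (q-[x,y]+.5)*4),1,(0,0,255),-1)
    q=proj(c,[.5413,.0256,.075]);cv2.circle(k,tuple(int(v) for v in (q-[x,y]+.5)*4),2,(0,255,0),-1)
    ims.append(k)
cv2.imwrite('pics/x2.png',np.hstack(ims))
E
```

```text
dial [0.5946181  0.14394224 0.057     ]
[-0.004478   -0.02294757] 0.023380412636683823 78.95803038899335
```

View pics/x2.png

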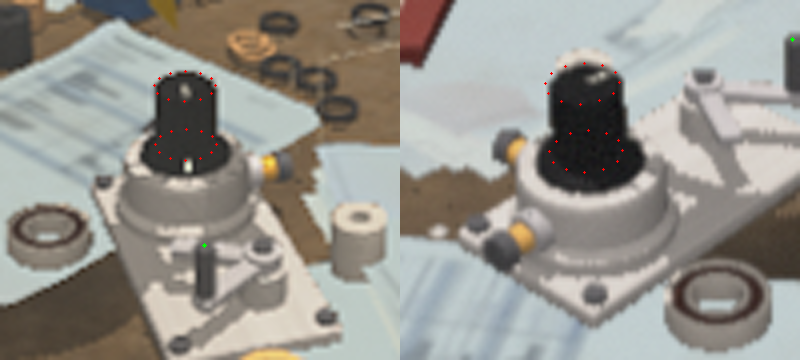

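The overlay circles land on the knob within 1–2 mm in both views, and the pointer sits on scale mark 3. Next I move over the dial and descend.

>>> move_arm(slide=[[-0.018, -0.2, 0], [-0.018, -0.205, 0], [0, 0, 0.14], [0, 0, 0.14], [0, 0, 0.14], [0, 0, 0.14], [0, 0, 0.14], [0, 0, 0.14], [0, 0, 0], [0, 0, 0], [0, 0, 0]], turn=[[0, 0, 0], [0, 0, 0], [0, 0, 0], [0, 0, 0], [0, 0, 0], [0, 0, 0], [0, 0, 0], [0, 0, 0], [0, 0, 0], [0, 0, 0], [0, 0, 0]], jaw=[1, 1, 1, 1, 1, 1, 1, 1, 0.8, 0.7, 0.6], squeeze=25)

```text
t: 1.63
eef_pos: [0.5953, 0.1427, 0.0702]
eef_rot: [-3.141, 0.002, -0.003]
wrist_force: [-0.3, 0.5, -0.5]
gripper_width: 0.0712
```

```bash
python3 - <<'E'
from h import *
w=cap('wrist','w3.png');s=ctrl.state();print(s['eef_pos'],s['eef_rot'],s['moment'],s['wrist_force'],s['gripper_width'])
cv2.imwrite('pics/w3c.png',cv2.resize(w['color'][60:320,90:430][...,::-1],(680,520),interpolation=cv2.INTER_CUBIC))
E
```

```text
[0.59568585 0.14290004 0.07091295] [-3.14113555e+00  1.12708261e-03 -4.48112202e-03] [-0.00725139  0.02251372  0.03497687] [ 0.27077812 -0.10098763  0.01151949] 0.06748350743185592
```

View pics/w3c.png

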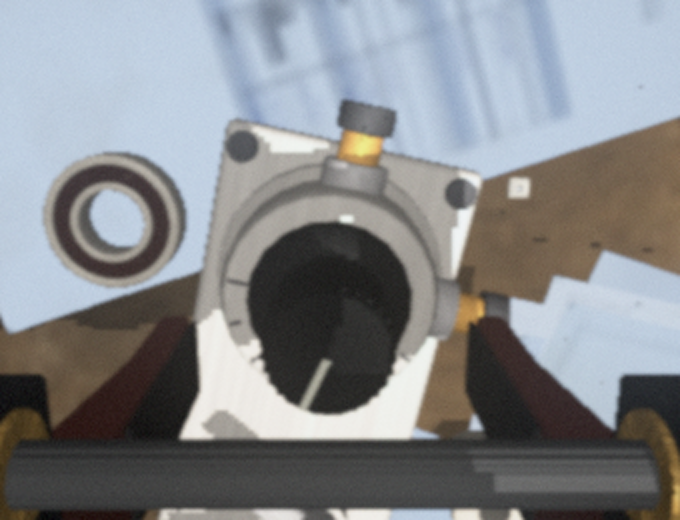

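The knob is centred between the fingers (about x=330, fingers at 190 and 475). I'll go down 6 mm and close.

>>> move_arm(slide=[[-0.005, -0.006, 0.04], [0, 0, 0], [0, 0, 0], [0, 0, 0], [0, 0, 0], [0, 0, 0], [0, 0, 0], [0, 0, 0], [0, 0, 0], [0, 0, 0]], turn=[[0, 0, 0], [0, 0, 0], [0, 0, 0], [0, 0, 0], [0, 0, 0], [0, 0, 0], [0, 0, 0], [0, 0, 0], [0, 0, 0], [0, 0, 0]], jaw=[0.5, 0.4, 0.3, 0.3, 0.3, 0.3, 0.3, 0.3, 0.3, 0.3], squeeze=25)

```text
t: 2.52
eef_pos: [0.5942, 0.1442, 0.0631]
eef_rot: [-3.141, -0.0, -0.001]
wrist_force: [0.6, 0.7, 0.9]
gripper_width: 0.0351
```

```bash
cat > st.py <<'E'
from h import *
from scipy.spatial.transform import Rotation as Ro
M=[]
for i in range(int(__import__('sys').argv[1])):
    s=ctrl.state();M.append([*s['wrist_force'],*s['moment']]);ctrl.capture('wrist')
X=Ro.from_rotvec(s['eef_rot']).as_matrix()
print(s['t'],s['eef_pos'],'toolx deg',np.degrees(np.arctan2(X[1,0],X[0,0])),'w',s['gripper_width'],'q6',s['joint_positions'][5],'\n',np.mean(M,0).round(3),np.std(M,0).round(3))
E
python3 st.py 4
```

```text
2.6667 [0.59416627 0.14423771 0.06306777] toolx deg 0.002228766683019823 w 0.034903726492906136 q6 0.18245394361355807 
 [ 1.651  0.677  1.456  0.1   -0.295  0.036] [0.604 0.322 0.442 0.016 0.016 0.019]
```

>>> move_arm(slide=[[0, 0, 0], [0, 0, 0], [0, 0, 0], [0, 0, 0], [0, 0, 0], [0, 0, 0], [0, 0, 0], [0, 0, 0], [0, 0, 0], [0, 0, 0], [0, 0, 0], [0, 0, 0]], turn=[[0, 0, 0.02], [0, 0, 0.03], [0, 0, 0.03], [0, 0, 0.03], [0, 0, 0.03], [0, 0, 0.03], [0, 0, 0.03], [0, 0, 0.03], [0, 0, 0.03], [0, 0, 0.03], [0, 0, 0.03], [0, 0, 0.03]], jaw=[0.3, 0.3, 0.3, 0.3, 0.3, 0.3, 0.3, 0.3, 0.3, 0.3, 0.3, 0.3])

```text
t: 3.72
eef_pos: [0.5956, 0.1434, 0.0631]
eef_rot: [-2.673, 1.648, -0.006]
wrist_force: [8.0, -1.9, -1.5]
gripper_width: 0.0353
```

```bash
python3 st.py 5
```

```text
3.9167 [0.59552585 0.14334387 0.0630872 ] toolx deg -63.05645965522147 w 0.03484223068016395 q6 1.2821644770062146 
 [ 7.074e+00 -1.514e+00 -4.900e-01 -2.520e-01 -1.157e+00 -4.000e-03] [0.594 0.463 0.802 0.048 0.026 0.022]
```

>>> move_arm(slide=[[0.008, -0.006, 0], [0, 0, 0], [0, 0, 0], [0, 0, 0], [0, 0, 0], [0, 0, 0]], turn=[[0, 0, 0.02], [0, 0, 0.02], [0, 0, 0.02], [0, 0, 0.01], [0, 0, 0], [0, 0, 0]], jaw=[0.3, 0.3, 0.3, 0.3, 0.3, 0.3])

```text
t: 4.47
eef_pos: [0.5957, 0.143, 0.0631]
eef_rot: [-2.483, 1.925, -0.002]
wrist_force: [2.9, -1.8, 3.5]
gripper_width: 0.035
```

```bash
python3 st.py 6
```

```text
4.7167 [0.59568963 0.14299826 0.06306317] toolx deg -75.59811968477256 w 0.03503462866478958 q6 1.500006855550102 
 [ 3.273 -2.747  2.48  -0.402 -0.567 -0.045] [0.464 0.456 0.871 0.063 0.064 0.032]
```

>>> move_arm(slide=[[0.003, -0.002, 0], [0, 0, 0], [0, 0, 0]], turn=[[0, 0, 0.01], [0, 0, 0.01], [0, 0, 0]], jaw=[0.3, 0.3, 0.3])

```text
t: 5.02
eef_pos: [0.5957, 0.143, 0.063]
eef_rot: [-2.42, 2.003, -0.001]
wrist_force: [2.3, -2.1, 3.2]
gripper_width: 0.0349
```

```bash
python3 st.py 5
```

```text
5.2167 [0.59574513 0.14300035 0.06305288] toolx deg -79.14880142630585 w 0.03486442720785251 q6 1.5616313849794614 
 [ 2.674 -2.696  3.622 -0.498 -0.41   0.053] [0.328 0.584 0.717 0.039 0.023 0.033]
```

>>> move_arm(slide=[[0, 0, 0], [0, 0, 0], [0, 0, 0]], turn=[[0, 0, 0.006], [0, 0, 0.004], [0, 0, 0]], jaw=[0.3, 0.3, 0.3])

```text
t: 5.52
eef_pos: [0.5957, 0.1429, 0.063]
eef_rot: [-2.388, 2.042, -0.001]
wrist_force: [2.6, -4.0, 5.6]
gripper_width: 0.0351
```

```bash
python3 st.py 5
```

```text
5.7167 [0.59575415 0.14297643 0.06301688] toolx deg -81.00131059036092 w 0.03489246538371921 q6 1.5939455051376499 
 [ 2.514 -3.802  5.149 -0.63  -0.395  0.053] [0.303 0.15  0.522 0.024 0.013 0.023]
```

>>> move_arm(slide=[[0, 0, 0], [0, 0, 0], [0, 0, 0]], turn=[[0, 0, 0.005], [0, 0, 0.004], [0, 0, 0]], jaw=[0.3, 0.3, 0.3])

```text
t: 6.02
eef_pos: [0.5957, 0.1429, 0.063]
eef_rot: [-2.359, 2.075, -0.001]
wrist_force: [2.5, -3.7, 4.9]
gripper_width: 0.0347
```

```bash
python3 st.py 5
```

```text
6.2167 [0.59573688 0.14290848 0.06298476] toolx deg -82.62658261044902 w 0.035286482009477725 q6 1.6222359122864376 
 [ 2.528 -4.045  5.118 -0.646 -0.375  0.065] [0.148 0.359 0.39  0.026 0.021 0.047]
```

>>> move_arm(slide=[[0, 0, 0], [0, 0, 0], [0, 0, 0]], turn=[[0, 0, 0.005], [0, 0, 0.004], [0, 0, 0]], jaw=[0.3, 0.3, 0.3])

```text
t: 6.52
eef_pos: [0.5957, 0.1429, 0.063]
eef_rot: [2.329, -2.108, 0.001]
wrist_force: [2.6, -4.2, 4.4]
gripper_width: 0.0356
```

```bash
python3 st.py 5
```

```text
6.7167 [0.59573249 0.14285148 0.06299349] toolx deg -84.25127261506243 w 0.034939378560813576 q6 1.6505513345384828 
 [ 2.592 -3.669  5.383 -0.692 -0.362  0.059] [0.328 0.328 0.598 0.024 0.029 0.01 ]
```

>>> move_arm(slide=[[0, 0, 0], [0, 0, 0], [0, 0, 0]], turn=[[0, 0, 0.005], [0, 0, 0.004], [0, 0, 0]], jaw=[0.3, 0.3, 0.3])

```text
t: 7.02
eef_pos: [0.5958, 0.1428, 0.063]
eef_rot: [2.299, -2.14, 0.001]
wrist_force: [2.7, -4.4, 5.8]
gripper_width: 0.0354
```

```bash
python3 st.py 5
```

```text
7.2167 [0.59575166 0.14284399 0.06299691] toolx deg -85.85714866357887 w 0.03492372014102501 q6 1.6786052275226786 
 [ 2.89  -4.11   5.205 -0.708 -0.382  0.156] [0.272 0.31  0.66  0.025 0.037 0.03 ]
```

Stop contact: the moment has jumped to 0.156 N m. I'll make one small further turn.

>>> move_arm(slide=[[0, 0, 0], [0, 0, 0], [0, 0, 0]], turn=[[0, 0, 0.002], [0, 0, 0.002], [0, 0, 0]], jaw=[0.3, 0.3, 0.3])

```text
t: 7.52
eef_pos: [0.5958, 0.1428, 0.063]
eef_rot: [2.287, -2.154, 0.001]
wrist_force: [3.6, -3.7, 5.2]
gripper_width: 0.0352
```

```bash
python3 st.py 8
```

```text
7.8667 [0.59576404 0.14286481 0.06303495] toolx deg -86.56816353297486 w 0.034964254634528756 q6 1.6910682896288758 
 [ 2.711 -4.297  5.54  -0.711 -0.386  0.248] [0.581 0.46  0.433 0.03  0.025 0.034]
```

Stop torque is 0.25 N m, within the firm range. I'll unwind, release so the dial settles in its closed click, and check.

>>> move_arm(slide=[[0, 0, 0], [0, 0, 0], [0, 0, 0], [0, 0, 0], [0, 0, 0], [0, 0, 0], [0, 0, 0], [0, 0, 0], [0, 0, 0], [0, 0, 0]], turn=[[0, 0, -0.02], [0, 0, -0.02], [0, 0, -0.012], [0, 0, 0], [0, 0, 0], [0, 0, 0], [0, 0, 0], [0, 0, 0], [0, 0, 0], [0, 0, 0]], jaw=[0.3, 0.3, 0.3, 0.3, 0.6, 0.6, 0.6, 0.6, 0.6, 0.6])

```text
t: 8.75
eef_pos: [0.5952, 0.1433, 0.0622]
eef_rot: [2.455, -1.96, -0.002]
wrist_force: [0.2, -0.3, -0.1]
gripper_width: 0.0527
```

```bash
python3 st.py 4; python3 - <<'E'
from h import *
ims=[]
for n in('scene','side'):
    c=cap(n,n+'4.png');u=proj(c,[.5955,.1435,.06]);x,y=int(u[0])-45,int(u[1])-45
    ims.append(cv2.resize(c['color'][y:y+90,x:x+100][...,::-1],(400,360),interpolation=cv2.INTER_CUBIC))
cv2.imwrite('pics/x4.png',np.hstack(ims))
E
```

```text
8.9 [0.59550216 0.14323513 0.06261482] toolx deg -77.21501538577455 w 0.052978870795129904 q6 1.5280485098616319 
 [-0.161  0.039  0.211  0.045  0.061  0.02 ] [0.187 0.3   0.408 0.024 0.028 0.037]
```

View pics/x4.png

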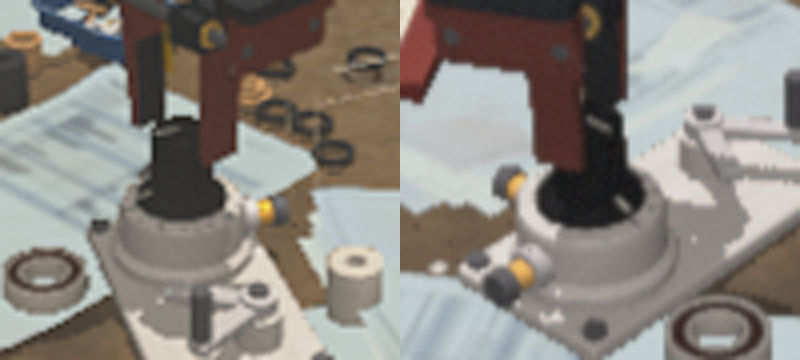

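The gripper is clear. The pointer shows in the side crop at about (622,207), pointing towards valve −x. I'll compute its angle and regrip.

```bash
python3 - <<'E'
from h import *
c=dict(np.load('pics/side4.png.npz'))
u=proj(c,[.5955,.1435,.06]);x,y=int(u[0])-45,int(u[1])-45
a=np.radians(-12.3);R=np.array([[np.cos(a),-np.sin(a)],[np.sin(a),np.cos(a)]])
for q in((614,197),(627,212)):
    p=plane(c,x+(q[0]-400)/4,y+q[1]/4,.057)[:2];e=R.T@(p-[.5955,.1435]);print(p,e,np.degrees(np.arctan2(-e[1],-e[0])))
E
```

```text
[0.57721486 0.14414869] [-0.01800361 -0.00326149] 10.268192000135654
[0.5650083  0.15166681] [-0.03153156  0.00148369] -2.6940131596231076
```

>>> move_arm(slide=[[0, 0, 0], [0, 0, 0], [0, 0, 0], [0, 0, 0], [0, 0, 0], [0, 0, 0]], turn=[[0, 0, 0], [0, 0, 0], [0, 0, 0], [0, 0, 0], [0, 0, 0], [0, 0, 0]], jaw=[0.3, 0.3, 0.3, 0.3, 0.3, 0.3])

```text
t: 9.55
eef_pos: [0.5957, 0.1429, 0.0628]
eef_rot: [2.455, -1.961, 0.0]
wrist_force: [0.3, -0.2, -0.4]
gripper_width: 0.0348
```

```bash
python3 st.py 4
```

```text
9.7 [0.59567081 0.14291696 0.06276146] toolx deg -77.22875717728913 w 0.03520746554729311 q6 1.5280307708398664 
 [ 0.17  -0.684 -0.045 -0.137  0.073  0.021] [0.14  0.498 0.245 0.047 0.043 0.022]
```

The dial is at the closed click. Now I turn it 77.1° anticlockwise.

>>> move_arm(slide=[[0, 0, 0], [0, 0, 0], [0, 0, 0], [0, 0, 0], [0, 0, 0], [0, 0, 0], [0, 0, 0], [0, 0, 0], [0, 0, 0], [0, 0, 0], [0, 0, 0], [0, 0, 0]], turn=[[0, 0, -0.03], [0, 0, -0.03], [0, 0, -0.03], [0, 0, -0.03], [0, 0, -0.03], [0, 0, -0.03], [0, 0, -0.03], [0, 0, -0.03], [0, 0, -0.03], [0, 0, -0.03], [0, 0, -0.03], [0, 0, -0.03]], jaw=[0.3, 0.3, 0.3, 0.3, 0.3, 0.3, 0.3, 0.3, 0.3, 0.3, 0.3, 0.3])

```text
t: 10.75
eef_pos: [0.5946, 0.1441, 0.0627]
eef_rot: [-3.123, 0.331, 0.004]
wrist_force: [-4.3, 1.8, 3.2]
gripper_width: 0.035
```

>>> move_arm(slide=[[0, 0, 0], [0, 0, 0], [0, 0, 0], [0, 0, 0], [0, 0, 0], [0, 0, 0]], turn=[[0, 0, -0.03], [0, 0, -0.02], [0, 0, -0.0185], [0, 0, 0], [0, 0, 0], [0, 0, 0]], jaw=[0.3, 0.3, 0.3, 0.3, 0.3, 0.3])

```text
t: 11.25
eef_pos: [0.5942, 0.1441, 0.0627]
eef_rot: [-3.14, 0.001, 0.004]
wrist_force: [-5.3, 0.6, 2.9]
gripper_width: 0.0353
```

```bash
python3 st.py 4
```

```text
11.4 [0.59424616 0.14409075 0.06270784] toolx deg -0.0377131291606593 w 0.03497634046977551 q6 0.18185423800689618 
 [-4.722  1.268  2.357  0.243  0.842  0.016] [0.338 0.436 0.552 0.018 0.031 0.028]
```

>>> move_arm(slide=[[0, 0, 0], [0, 0, 0], [0, 0, 0], [0, 0, 0], [0, 0, -0.1], [0, 0, -0.2], [0, 0, -0.2], [0, 0, -0.2], [0, 0, -0.15], [0, 0, 0], [0, 0, 0]], turn=[[0, 0, 0], [0, 0, 0], [0, 0, 0], [0, 0, 0], [0, 0, 0], [0, 0, 0], [0, 0, 0], [0, 0, 0], [0, 0, 0], [0, 0, 0], [0, 0, 0]], jaw=[0.5, 0.7, 0.7, 0.7, 0.7, 0.7, 0.7, 0.7, 0.7, 0.7, 0.7])

```text
t: 12.37
eef_pos: [0.5965, 0.1432, 0.1919]
eef_rot: [-3.141, 0.003, -0.006]
wrist_force: [-1.1, 0.4, -0.2]
gripper_width: 0.0613
```

>>> move_arm(slide=[[0, 0.2, 0], [0, 0.2, 0], [0, 0, 0], [0, 0, 0]], turn=[[0, 0, 0], [0, 0, 0], [0, 0, 0], [0, 0, 0]], jaw=[0.7, 0.7, 0.7, 0.7])

```text
t: 12.7
eef_pos: [0.5949, 0.0819, 0.1877]
eef_rot: [3.141, -0.006, -0.005]
wrist_force: [-0.4, 0.1, 0.2]
gripper_width: 0.0615
```

```bash
python3 st.py 1; python3 - <<'E'
from h import *
w=cap('wrist','w5.png')
cv2.imwrite('pics/w5c.png',cv2.resize(w['color'][0:260,110:410][...,::-1],(690,598),interpolation=cv2.INTER_CUBIC))
E
```

```text
12.7 [0.59491815 0.08186868 0.1877451 ] toolx deg -0.23218895241234996 w 0.061481628611174795 q6 0.0841096466151955 
 [-0.394  0.147  0.248 -0.    -0.042 -0.025] [0. 0. 0. 0. 0. 0.]
```

View pics/w5c.png

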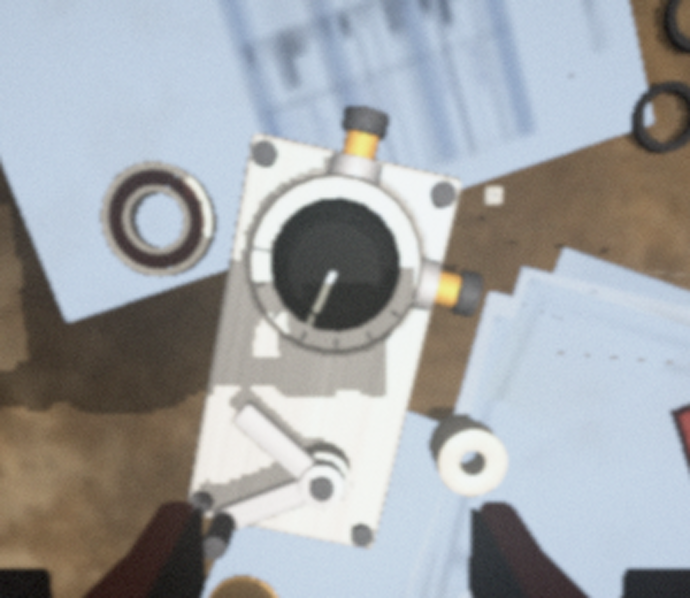

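The pointer rests on mark 3 again: pointer end at (315,312), mark at (304,337). The lever post top is at about (215,540), unchanged. Next, with closed fingers, I come down on the −y side of the post.

>>> move_arm(slide=[[-0.12, 0.187, 0], [-0.12, 0.187, 0], [-0.12, 0.187, 0], [0, 0, 0], [0, 0, 0], [0, 0, 0.18], [0, 0, 0.18], [0, 0, 0.18], [0, 0, 0.18], [0, 0, 0.18], [0, 0, 0], [0, 0, 0]], turn=[[0, 0, 0], [0, 0, 0], [0, 0, 0], [0, 0, 0], [0, 0, 0], [0, 0, 0], [0, 0, 0], [0, 0, 0], [0, 0, 0], [0, 0, 0], [0, 0, 0], [0, 0, 0]], jaw=[0, 0, 0, 0, 0, 0, 0, 0, 0, 0, 0, 0])

```text
t: 13.8
eef_pos: [0.5404, 0.0005, 0.0535]
eef_rot: [-3.141, -0.0, 0.007]
wrist_force: [-0.0, 0.6, 0.2]
gripper_width: 0.0006
```

```bash
python3 st.py 2; python3 - <<'E'
from h import *
w=cap('wrist','w6.png')
ims=[cv2.resize(w['color'][60:330,100:400][...,::-1],(400,360))]
c=cap('side','side6.png');u=proj(c,[.55,.06,.05]);x,y=max(0,min(412,int(u[0])-60)),int(u[1])-50
ims.append(cv2.resize(c['color'][y:y+108,x:x+120][...,::-1],(400,360),interpolation=cv2.INTER_CUBIC))
cv2.imwrite('pics/x6.png',np.hstack(ims))
E
```

```text
13.85 [5.41735510e-01 1.36283569e-04 5.57642336e-02] toolx deg -0.012586053054803792 w 0.00048672550142182493 q6 -0.0625620802121573 
 [ 0.35   0.434  0.507 -0.016 -0.005  0.01 ] [0.392 0.135 0.325 0.01  0.015 0.012]
```

View pics/x6.png

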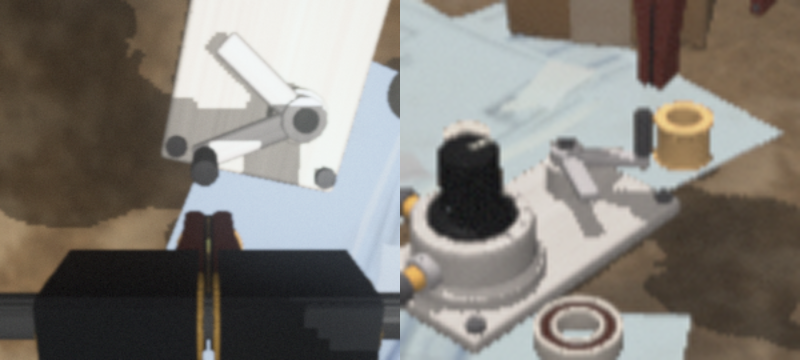

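The closed fingers are just behind the post and aligned with it: post at (205,165) in the left panel, fingertips at (208,215). Now I push +y.

>>> move_arm(slide=[[0, -0.025, 0], [0, -0.025, 0], [0, -0.025, 0], [0, -0.025, 0], [0, -0.025, 0], [0, -0.025, 0], [0, -0.025, 0], [0, -0.025, 0], [0, -0.025, 0], [0, -0.025, 0], [0, -0.025, 0], [0, 0, 0]], turn=[[0, 0, 0], [0, 0, 0], [0, 0, 0], [0, 0, 0], [0, 0, 0], [0, 0, 0], [0, 0, 0], [0, 0, 0], [0, 0, 0], [0, 0, 0], [0, 0, 0], [0, 0, 0]], jaw=[0, 0, 0, 0, 0, 0, 0, 0, 0, 0, 0, 0])

```text
t: 15.0
eef_pos: [0.5414, 0.041, 0.0552]
eef_rot: [-3.141, 0.002, 0.0]
wrist_force: [-0.0, 0.0, -0.3]
gripper_width: 0.0006
```

>>> move_arm(slide=[[0, -0.013, 0], [0, -0.013, 0], [0, 0, 0], [0, 0, 0]], turn=[[0, 0, 0], [0, 0, 0], [0, 0, 0], [0, 0, 0]], jaw=[0, 0, 0, 0])

```text
t: 15.33
eef_pos: [0.5415, 0.0442, 0.0552]
eef_rot: [3.142, -0.002, -0.0]
wrist_force: [0.2, -0.9, -0.1]
gripper_width: 0.0007
```

>>> move_arm(slide=[[0, -0.013, 0], [0, -0.013, 0], [0, -0.007, 0]], turn=[[0, 0, 0], [0, 0, 0], [0, 0, 0]], jaw=[0, 0, 0])

```text
t: 15.58
eef_pos: [0.5415, 0.0493, 0.0553]
eef_rot: [-3.142, 0.003, -0.0]
wrist_force: [0.9, 1.4, 0.2]
gripper_width: 0.0005
```

>>> move_arm(slide=[[0, -0.01, 0], [0, -0.01, 0], [0, 0, 0]], turn=[[0, 0, 0], [0, 0, 0], [0, 0, 0]], jaw=[0, 0, 0])

```text
t: 15.83
eef_pos: [0.5415, 0.0525, 0.0552]
eef_rot: [-3.141, 0.002, -0.0]
wrist_force: [0.8, 0.9, 0.5]
gripper_width: 0.0007
```

```bash
python3 st.py 3; python3 - <<'E'
from h import *
w=cap('wrist','w7.png')
ims=[cv2.resize(w['color'][60:330,100:400][...,::-1],(400,360))]
c=cap('side','side7.png');u=proj(c,[.55,.06,.05]);x,y=max(0,min(412,int(u[0])-60)),int(u[1])-50
ims.append(cv2.resize(c['color'][y:y+108,x:x+120][...,::-1],(400,360),interpolation=cv2.INTER_CUBIC))
cv2.imwrite('pics/x7.png',np.hstack(ims))
E
```

```text
15.9333 [0.54148187 0.05220642 0.05527356] toolx deg -0.08349903745277032 w 0.000604407562948016 q6 0.035089634960040035 
 [ 0.244  0.108  0.064 -0.001 -0.028 -0.015] [0.397 0.558 0.28  0.016 0.02  0.031]
```

View pics/x7.png

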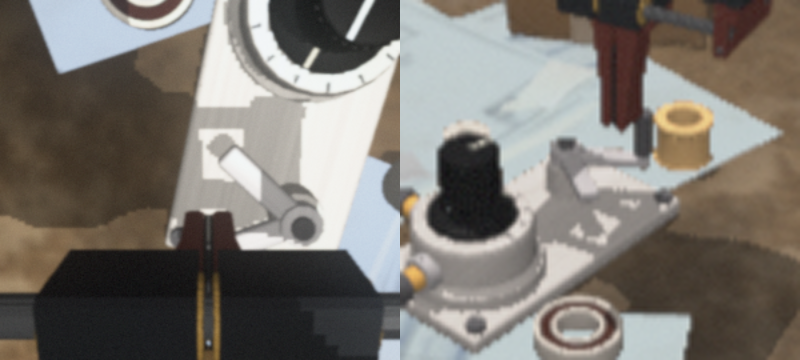

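```bash
python3 - <<'E'
from h import *
c=dict(np.load('pics/side7.png.npz'));w=dict(np.load('pics/w7.png.npz'))
u=proj(c,[.55,.06,.05]);x,y=max(0,min(412,int(u[0])-60)),int(u[1])-50
for n,p in dict(post0t=[.541,.0256,.075],post0b=[.541,.0256,.042],tip=[.5415,.0522,.0553],pivot=[.588,.043,.042],lockt=[.545,.069,.075]).items():
    print(n,(proj(c,p)-[x,y])/.3+[400,0],(proj(w,p)-[100,60])/.75)
cv2.imwrite('pics/y7.png',cv2.resize(c['color'][y:y+100,x-10:x+110][...,::-1],(780,600),interpolation=cv2.INTER_CUBIC)); 
E
```

```text
post0t [639.37219204 111.29164938] [207.74070666 290.18327856]
post0b [638.63699312 154.95152354] [207.67972551 257.14092762]
tip [618.67902985 157.37158428] [208.71382593 216.35328221]
pivot [561.98578661 148.75420583] [302.5272018  224.60070917]
lockt [600.92468357 142.15580476] [217.43592071 193.84101052]
```

View pics/y7.png

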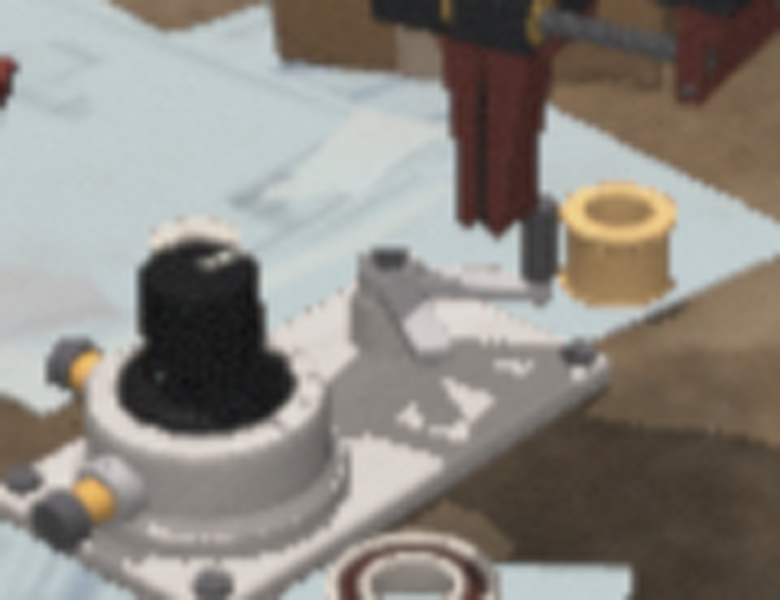

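The picture contradicts my push. The post is still at its old image position, and the fingertips appear about 24 mm higher than the TCP should be when the jaws are shut, so they passed over the post. I'll measure tip height from the saved images.

```bash
cat > tip.py <<'E'
from h import *
def tip(c,tcp,half=25):
    hsv=cv2.cvtColor(c['color'],cv2.COLOR_RGB2HSV).astype(int);h,s,v=hsv[...,0],hsv[...,1],hsv[...,2]
    m=((h<8)|(h>172))&(s>90)&(v>25)&(v<160)
    u=proj(c,tcp);x=int(u[0]);X=slice(max(0,x-half),x+half);r,cc=np.nonzero(m[:,X])
    k=(r<u[1]+15)&(r>u[1]-60);r=r[k];cc=cc[k]
    b=r.max();cu=cc[r>=b-1].mean()+max(0,x-half)
    # tip height assuming tcp x,y
    zs=np.linspace(.02,.15,261);pr=np.array([proj(c,[tcp[0],tcp[1],z])[1] for z in zs])
    return 'tcp px',u.round(1),'lowest red',(round(cu,1),b),'z~',zs[np.argmin(abs(pr-b))]
if __name__=='__main__':
    for f,p in(('scene2',[.5998,.0831,.1943]),('side6',[.5417,.0001,.0557]),('side7',[.5415,.0522,.0553]),('side4',[.5955,.1432,.0626]),('scene4',[.5955,.1432,.0626])):
        try:print(f,*tip(dict(np.load(f'pics/{f}.png.npz')),p,20 if '4' not in f else 25))
        except Exception as e:print(f,e)
E
python3 tip.py
```

```text
scene2 tcp px [263.2 134.4] lowest red (np.float64(244.7), np.int64(127)) z~ 0.15
side6 tcp px [283.8 193.5] lowest red (np.float64(284.5), np.int64(183)) z~ 0.082
side7 tcp px [272.6 205.2] lowest red (np.float64(273.0), np.int64(196)) z~ 0.078
side4 tcp px [226.8 217.1] lowest red (np.float64(223.2), np.int64(215)) z~ 0.0675
scene4 tcp px [248.5 176. ] lowest red (np.float64(254.7), np.int64(172)) z~ 0.0735
```

>>> move_arm(slide=[[0, 0.12, 0], [0, 0.12, 0], [0, 0.1, 0], [0, 0, 0], [0, 0, 0]], turn=[[0, 0, 0], [0, 0, 0], [0, 0, 0], [0, 0, 0], [0, 0, 0]], jaw=[0, 0, 0, 0, 0])

```text
t: 16.5
eef_pos: [0.5414, 0.0007, 0.0553]
eef_rot: [-3.141, 0.005, -0.0]
wrist_force: [0.2, 0.7, 0.2]
gripper_width: 0.0003
```

>>> move_arm(slide=[[0, -0.01, 0.045], [0, 0, 0.045], [0, 0, 0], [0, 0, 0]], turn=[[0, 0, 0], [0, 0, 0], [0, 0, 0], [0, 0, 0]], jaw=[0, 0, 0, 0])

```text
t: 16.83
eef_pos: [0.5407, 0.0033, 0.0406]
eef_rot: [-3.141, 0.001, 0.003]
wrist_force: [0.1, 1.1, -0.0]
gripper_width: 0.0004
```

```bash
python3 - <<'E'
from tip import *
s=ctrl.state();print(s['eef_pos'],s['wrist_force'])
for n in('side','scene'):
    c=cap(n,n+'8.png');print(n,*tip(c,s['eef_pos'],12))
c=dict(np.load('pics/side8.png.npz'));u=proj(c,[.5415,.02,.06]);x,y=int(u[0])-60,int(u[1])-50
d=dict(np.load('pics/scene8.png.npz'));u=proj(d,[.5415,.02,.06]);x2,y2=int(u[0])-60,int(u[1])-60
cv2.imwrite('pics/x8.png',np.hstack([cv2.resize(i['color'][b:b+100,a:a+120][...,::-1],(400,333),interpolation=cv2.INTER_CUBIC) for i,a,b in((c,x,y),(d,x2,y2))]))
E
```

```text
[0.54070723 0.00334549 0.04060154] [ 0.13213246  1.10708446 -0.02592109]
side tcp px [283.4 200.2] lowest red (np.float64(284.0), np.int64(191)) z~ 0.064
scene tcp px [257.6 221.6] lowest red (np.float64(258.4), np.int64(212)) z~ 0.0655
```

View pics/x8.png

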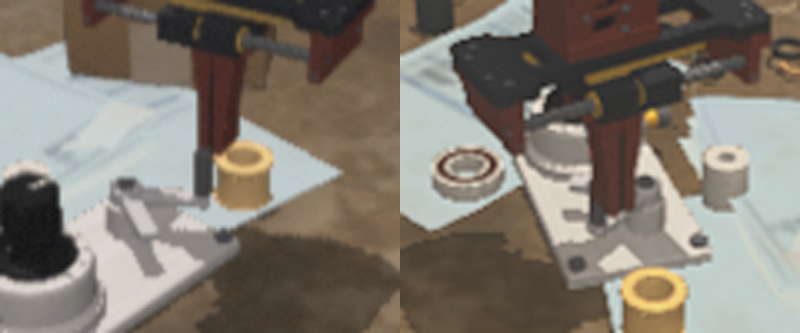

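The tip really is at about 0.065 m, so the shut jaws end about 24 mm short of the stated TCP. Everything is clear, so I'll go 7 mm lower and push, watching the force.

>>> move_arm(slide=[[0, 0, 0.045], [0, -0.02, 0], [0, -0.02, 0], [0, -0.02, 0], [0, -0.02, 0], [0, -0.02, 0], [0, -0.02, 0], [0, -0.02, 0], [0, 0, 0]], turn=[[0, 0, 0], [0, 0, 0], [0, 0, 0], [0, 0, 0], [0, 0, 0], [0, 0, 0], [0, 0, 0], [0, 0, 0], [0, 0, 0]], jaw=[0, 0, 0, 0, 0, 0, 0, 0, 0])

```text
t: 17.68
eef_pos: [0.5417, 0.0245, 0.0352]
eef_rot: [-3.141, 0.002, -0.001]
wrist_force: [-0.8, -1.0, -0.2]
gripper_width: 0.0008
```

```bash
python3 st.py 3; python3 - <<'E'
from tip import *
s=ctrl.state()
for n in('side','scene'):
    c=cap(n,n+'9.png');print(n,*tip(c,s['eef_pos'],12))
E
```

```text
17.7833 [0.54194497 0.02429096 0.03534418] toolx deg -0.05857773563048577 w 0.00022202405265331625 q6 -0.017500445256644463 
 [-0.538 -0.301 -0.319  0.034 -0.018  0.002] [0.46  0.475 0.312 0.019 0.019 0.025]
side tcp px [278.5 206.6] lowest red (np.float64(280.8), np.int64(196)) z~ 0.0625
scene tcp px [253.3 218.2] lowest red (np.float64(253.8), np.int64(209)) z~ 0.0595
```

```bash
cat > post.py <<'E'
from h import *
import sys
# expected post-body pixels (side & scene view) for lever rotated clockwise by k deg from the start: fraction dark grey
def score(c,r0=-159.8):
    g=c['color'].astype(int);out=[]
    for k in range(0,61,5):
        a=np.radians(r0-k);p=np.array([.588+.0497*np.cos(a),.043+.0497*np.sin(a)])
        vals=[]
        for z in np.linspace(.05,.072,8):
            u=np.round(proj(c,[*p,z])).astype(int);vals.append(g[u[1],u[0]])
        v=np.array(vals);out.append(((v.max(1)<110)&(np.ptp(v,axis=1)<16)).mean())
    return np.round(out,2)
if __name__=='__main__':
  for f in sys.argv[1:]:print(f,score(dict(np.load(f'pics/{f}.png.npz'))))
E
python3 post.py d1 s1 side8 side9 scene9
```

```text
d1 [1.   1.   1.   0.88 0.   0.   0.   0.   0.   0.   0.   0.   0.  ]
s1 [1.   1.   0.25 0.   0.   0.   0.   0.   0.   0.   0.   0.   0.  ]
side8 [1.   1.   1.   0.88 0.   0.   0.   0.   0.   0.   0.   0.   0.  ]
side9 [0.75 0.88 1.   1.   1.   1.   0.38 0.   0.   0.   0.   0.   0.  ]
scene9 [0.   0.   0.12 0.25 0.25 0.25 1.   0.75 0.62 0.5  0.38 0.25 0.12]
```

The lever is moving, about 15° so far. I'll continue.

>>> move_arm(slide=[[0, -0.02, 0], [0, -0.02, 0], [0, -0.02, 0], [0, -0.02, 0], [0, -0.02, 0], [0, -0.02, 0], [0, 0, 0]], turn=[[0, 0, 0], [0, 0, 0], [0, 0, 0], [0, 0, 0], [0, 0, 0], [0, 0, 0], [0, 0, 0]], jaw=[0, 0, 0, 0, 0, 0, 0])

```text
t: 18.52
eef_pos: [0.5415, 0.0424, 0.035]
eef_rot: [-3.141, 0.002, -0.0]
wrist_force: [0.2, 0.2, -0.2]
gripper_width: 0.0003
```

>>> move_arm(slide=[[0, -0.01, 0], [0, -0.01, 0], [0, -0.01, 0], [0, 0, 0]], turn=[[0, 0, 0], [0, 0, 0], [0, 0, 0], [0, 0, 0]], jaw=[0, 0, 0, 0])

```text
t: 18.85
eef_pos: [0.5418, 0.0462, 0.035]
eef_rot: [3.141, -0.002, 0.001]
wrist_force: [1.7, -2.1, 0.5]
gripper_width: 0.0005
```

>>> move_arm(slide=[[0, -0.01, 0], [0, -0.01, 0], [0, 0, 0]], turn=[[0, 0, 0], [0, 0, 0], [0, 0, 0]], jaw=[0, 0, 0])

```text
t: 19.1
eef_pos: [0.5416, 0.0487, 0.0351]
eef_rot: [3.141, -0.003, 0.001]
wrist_force: [2.7, -4.2, 0.3]
gripper_width: 0.0003
```

>>> move_arm(slide=[[0, -0.007, 0], [0, -0.007, 0], [0, 0, 0]], turn=[[0, 0, 0], [0, 0, 0], [0, 0, 0]], jaw=[0, 0, 0])

```text
t: 19.35
eef_pos: [0.5417, 0.049, 0.0351]
eef_rot: [3.137, -0.004, 0.0]
wrist_force: [2.8, -9.5, 0.3]
gripper_width: 0.0003
```

```bash
python3 st.py 3; python3 -c "
from h import *
cap('side','side10.png');cap('scene','scene10.png')"; python3 post.py side10 scene10
```

```text
19.45 [0.54165841 0.04897135 0.0350709 ] toolx deg -0.17403697580090477 w 0.0003823343042497798 q6 0.03357983413647137 
 [ 2.526 -9.282 -0.038 -1.726 -0.453 -0.053] [0.571 0.17  0.228 0.013 0.014 0.039]
side10 [0.5  0.12 0.12 0.12 0.12 0.12 0.12 0.12 1.   1.   1.   0.   0.  ]
scene10 [0.   0.   0.12 0.   0.   0.   0.12 0.25 0.12 0.   0.   0.   0.  ]
```

The force rose to 9 N with no further motion, so the lever is on its stop (friction alone needs only 1–2 N). I'll back off and check.

>>> move_arm(slide=[[0, 0.04, 0], [0, 0.04, 0], [0, 0, -0.15], [0, 0, -0.25], [0, 0, -0.25], [0, 0, -0.25], [0, 0, -0.15], [0.15, -0.1, 0], [0.15, -0.1, 0], [0, -0.08, 0], [0, 0, 0], [0, 0, 0]], turn=[[0, 0, 0], [0, 0, 0], [0, 0, 0], [0, 0, 0], [0, 0, 0], [0, 0, 0], [0, 0, 0], [0, 0, 0], [0, 0, 0], [0, 0, 0], [0, 0, 0], [0, 0, 0]], jaw=[0, 0, 0, 0, 0, 0, 0, 0, 0, 0, 0, 0])

```text
t: 20.6
eef_pos: [0.5857, 0.0817, 0.1918]
eef_rot: [-3.141, -0.0, 0.003]
wrist_force: [-0.1, 0.1, 0.8]
gripper_width: 0.0004
```

```bash
python3 st.py 1; python3 - <<'E'
from h import *
w=cap('wrist','w11.png');cap('side','side11.png');cap('scene','scene11.png')
cv2.imwrite('pics/w11c.png',cv2.resize(w['color'][0:260,110:410][...,::-1],(690,598),interpolation=cv2.INTER_CUBIC))
E
python3 post.py side11 scene11
```

```text
20.6 [0.58565795 0.08170102 0.19176234] toolx deg 0.002693463692059378 w 0.00043862547848025487 q6 0.08090942912434133 
 [-0.081  0.123  0.753 -0.002 -0.01  -0.037] [0. 0. 0. 0. 0. 0.]
side11 [0.   0.   0.   0.   0.   0.   0.   0.   0.88 1.   1.   0.   0.  ]
scene11 [0.   0.   0.   0.   0.38 0.38 0.88 1.   1.   1.   1.   0.88 0.75]
```

View pics/w11c.png

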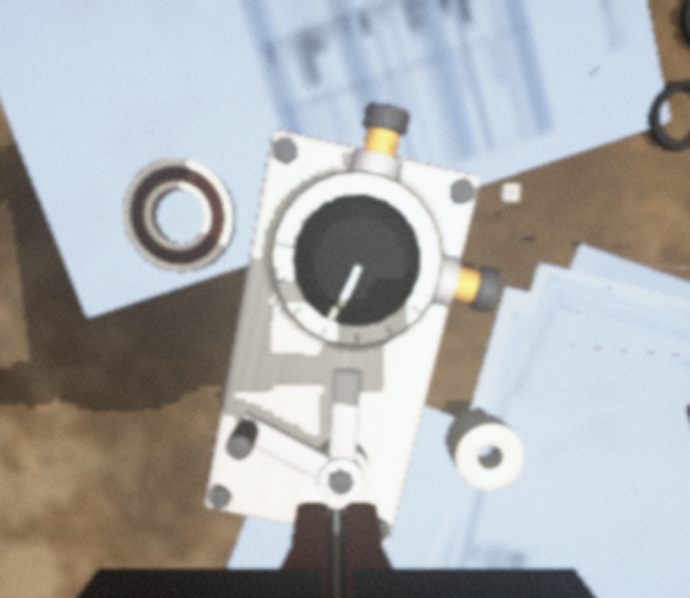

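The pointer is still on mark 3, and the lever has swung over with the post top at about (239,446) and the bare arm at (346,372). I'll put numbers on it and check the loose parts.

```bash
python3 - <<'E'
from h import *
w=dict(np.load('pics/w11.png.npz'));v=dict(np.load('pics/w2.png.npz'))
P=lambda c,x,y,z:plane(c,110+x/2.3,y/2.3,z)[:2]
ang=lambda a,b:np.degrees(np.arctan2(*(a-b)[::-1]))
print('post',ang(P(v,203,542,.075),P(v,310,483,.045)),ang(P(w,239,446,.075),P(w,341,481,.045)))
print('bare',ang(P(v,230,410,.042),P(v,310,483,.045)),ang(P(w,346,372,.042),P(w,341,481,.045)))
print('bearing',P(v,150,222,.015),P(w,180,217,.015),'roller',P(v,456,459,.038),P(w,486,456,.038))
for a,b in(('s1','scene11'),('d1','side11')):
    A,B=dict(np.load(f'pics/{a}.png.npz')),dict(np.load(f'pics/{b}.png.npz'))
    for n,p,r in(('bearing',[.512,.163,.008],9),('roller',[.657,.053,.02],8),('bush',[.549,-.022,.018],9)):
        u=np.round(proj(A,p)).astype(int);S=np.s_[u[1]-r:u[1]+r,u[0]-r:u[0]+r]
        g=[cv2.cvtColor(k['color'],cv2.COLOR_RGB2GRAY).astype(np.float32) for k in(A,B)]
        print(a,n,u,cv2.phaseCorrelate(g[0][S].copy(),g[1][S].copy()),np.abs(g[0][S]-g[1][S]).mean())
E
```

```text
post -159.04255845532535 150.02662316993423
bare 137.02474055326846 87.49674109315472
bearing [0.51174847 0.16267897] [0.51238202 0.1631901 ] roller [0.65725561 0.05318613] [0.65678302 0.05321722]
s1 bearing [214 201] ((0.2063353452521337, 0.8603463018144879), 0.602098677629306) 17.46605
s1 roller [290 202] ((0.08101595790173644, 0.009628504334421528), 1.010060203494504) 2.421875
s1 bush [267 235] ((0.49721957050449817, 0.10208979232992377), 0.7530277084421229) 11.728395
d1 bearing [259 258] ((-1.03351177563321, -0.38228745079711857), 0.5980524155828688) 17.978395
d1 roller [227 205] ((0.25394285985983167, -0.02198380804942346), 0.9570398228242993) 2.4140625
d1 bush [285 202] ((0.5382785679650706, -1.132049050615139), 0.34297772175000035) 34.70062
```

```bash
python3 - <<'E'
from h import *
for f,p in(('s1',[267,240]),('scene11',[267,240]),('d1',[292,205]),('side8',[292,205]),('side11',[292,205])):
    im=dict(np.load(f'pics/{f}.png.npz'))['color'];h=cv2.cvtColor(im,cv2.COLOR_RGB2HSV)
    m=cv2.inRange(h,(14,90,60),(30,255,255));q=np.zeros_like(m);q[p[1]-22:p[1]+22,p[0]-22:p[0]+22]=m[p[1]-22:p[1]+22,p[0]-22:p[0]+22]
    n,l,s,c=cv2.connectedComponentsWithStats(q);i=1+s[1:,4].argmax();print(f,s[i],c[i].round(1))
E
```

```text
s1 [260 229  20  25 406] [269.5 240.8]
scene11 [260 229  20  25 405] [269.5 240.8]
d1 [283 189  18  20 284] [291.5 198.4]
side8 [283 188  18  21 285] [291.5 198.4]
side11 [283 189  18  20 281] [291.6 198.5]
```

The bush hasn't moved. All checks are consistent, so I'm handing in.

```bash
python3 -c "
from cell import ctrl
print(ctrl.close_job())"
```

```text
the job is handed in; nothing more can be done
None
```

The valve is set three clicks open and the lever is locked; I handed the job in at about 21 s.

- **Closed stop:** I turned the dial clockwise until the wrist moment read about 0.25 N m, then released it. It sprang back to the closed click.
- **Three clicks:** I turned it 77.2° anticlockwise and let go. The last picture shows the pointer on the third mark.
- **Lever:** My first push passed over the post because the shut fingertips ended about 24 mm higher than the reported TCP. It touched nothing, as far as the forces and pictures showed. On the second, lower push the lever swung about 50° and met its stop at about 9 N.
- **Loose parts:** The bearing and roller match their starting positions within about 1 mm, and the bush matches to a fraction of a pixel.
- **Checks that disagreed:** Image differences around the bush and bearing were high. The bush was settled by a colour mask that showed it unmoved. I put the bearing's down to changed shadows, because the wrist camera measured it in the same place, but I did not check that further. The side view put the lever swing a little lower, at about 45°.

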